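# Clear the saw's trip with the reset key

## Task

The saw has tripped: clear it at the green reset station by turning the red-headed key clockwise as far as it goes, then back to its starting position, the only one where it comes out. Draw the key out and leave it lying in the blue tray, the lock still in its starting position. Leave the oil bottle, the tape measure and the wooden offcut standing where they are.

Things in the scene. Friction and masses are not known exactly. Their poses are not given: they have to be found in the camera images.
- key: Loose steel key, 50 g, red plastic head, starts fully seated in the lock at home. Origin: on its axis, underside of its collar (radius 11, 3 mm thick), which rests on the keyhole plate. z along the key, out of the lock. Head: flat block 30 mm along x, 9 mm thick along y, z = 10 to 38 mm. Shank 8 mm in diameter down to z = -20 mm.
- key_grip (a point): Where to grip the key: on its axis in the middle of the red head, 26 mm from the key's origin along its z; pinch across y (9 mm thick).
- key_tip (a point): Tip of the key, 20 mm from its origin along -z. At the tip a bit 22 mm long (along x), 4 mm thick, from 20 to 9.5 mm below the origin. Turned more than about 0.35 rad from home, the bit is caught under the keyhole plate; within 0.1 rad of home the key lifts freely straight out along its z (25 mm frees it).
- lock: Green enclosure of the fixed reset station. Origin: centre of the keyhole on its steel plate, 92 mm above the bench. z: the key's axis, square to the face, 30 degrees from vertical, leaning to the station's front; x up the slope, y across. Face 120 (x) by 100 mm (y), nothing on it over 3 mm high. White dot = home, yellow dot = turned. At home the key's axes coincide with these.
- rotor (a joint): Lock cylinder with a red pointer. 0 = home (key comes out); grows as the key turns clockwise seen from outside (negative rotation about the lock's z), to a stop at 1.2 rad. Friction 0.06 N m, no spring: it stays where it is left. The key has about 0.1 rad of play in it either way, so the key itself turns some 1.3 rad to the stop.
- tray: Fixed blue open key tray, 100 mm (x) by 130 mm (y), 22 mm high, walls 4 mm, floor about 4 mm. Origin: centre of its underside on the bench. It stands to the left or to the right of the station.
- oiler: Bystander: tall, top-heavy amber oil bottle with a black cap, 205 mm high, foot 40 mm and shoulder 52 mm in diameter. Origin: centre of its foot; z up.
- tape: Bystander: yellow tape measure standing on edge, 66 x 34 x 62 mm high. Origin: centre of its underside.
- offcut: Bystander: wooden offcut, 60 x 110 x 35 mm high. Origin: centre of its underside.
Things that resemble listed ones, but are neither listed nor needed, are in the scene too. What is shaped like the key but orange or purple is not meant.

How it is judged:
By the outcome, as a careful person would: the job done as asked, in the order asked, and still so for the second after the job is handed in, with the robot touching nothing.
It also fails if it takes over 51 s, if anything falls off the work surface, if the arm or the gripper's body presses on something with over 40 N, if the wrist force passes 120 N, or if a joint passes its speed limit or range.

## Robot

A 6-joint arm with a two-finger parallel gripper is mounted at the origin on the work surface. World frame = base frame: x ahead of the robot, y to its left, z up, the work surface at z = 0. Lengths are in m, angles in rad, forces in N, time in s.
With the tool pointing down it reaches from about 0.25 to 0.725 m from the base axis. Payload 4 kg.
Tool frame: the origin (TCP) lies midway between the tips of the shut fingers; the grasp point (between the pads) lies 19 mm behind it; z points along the fingers, y is the direction in which the jaws open and shut (so a half turn about z gives the same grasp; the last joint's range is limited). The gripper opens to 85 mm and grips with 20 to 120 N. Pads are 22 mm wide; open, the fingers measure 114 mm over their backs; the gripper's body (76 mm by 85 mm) begins 54 mm behind the grasp point. The pads swing forward as they close: fully open they stand 13 mm farther back than shut.
Start: joints at [1.274, 0.241, 0.005, 1.335, 0, 1.571], TCP at [0.146, 0.478, 0.231] pointing down, gripper open.
Joint ranges: [-2.72, 2.72], [-1.05, 1.87], [-1.09, 1.28], [-1.99, 2.15], [-1.42, 1.44], [-3.14, 3.14]. Speed limits (rad/s): [2.79, 2.79, 3.14, 3.14, 3.14, 3.14].

## Interface

Orientations are given as a unit quaternion [w, x, y, z].
In Python, from plant import manip gives the robot as it stands.
- The arm moves only by the shell command python3 -m pendant 'ROWS' [FORCE]. ROWS is text: rows parted by semicolons, each of 7 numbers parted by spaces: the turn, a rotation vector about the tool's x, y, z in degrees, then the shift along the tool's x, y, z in mm, then the opening in per cent of the stroke, from 0 (shut) to 100 (fully open). In form: wx wy wz dx dy dz jaw; .... A call has 1 to 10 rows; each row is the pose to reach, as a shift and turn from the pose commanded when the call began, along the tool's axes at that moment; what a row does not reach only later rows make up. A row lasts 1/10 s, in which the tool goes at most 50 mm and 8.59 degrees, less where a joint would pass 70% of its speed; a pose out of reach is approached as far as the arm can. A call with a gripper value outside its range is refused whole. The fingers move at their own pace and stop on an object; FORCE is the grip in N (left out, the last holds). Time passes only in rows, so rows that repeat a pose let the fingers close. It gives the time, the measured TCP pose, the force and the opening at its end, in the units of the state.
- manip.state(): the state, without advancing time (a new reading comes with each control period).
- manip.grab_frame(name): name is "scene" or "top" or "wrist"; returns the picture (384x512x3 uint8, red, green, blue); there is no depth.
- manip.camera_info(name): a dict with "intrinsics" (3x3 intrinsics, pixels), "R" (3x3) and "t" (3): a world point X has camera coordinates R X + t. Camera axes: x right, y down, z forward; pixel columns grow to the right and rows downward; lengths in m; the calibration is good to about 2 mm. A picture is of the moment at which its call begins: read the wrist's pose just before it. camera_info takes no time and is no camera call; for the wrist camera it gives the pose at the moment of the call.
- manip.finish_job(): hands the job in, once; it reports no verdict.
Trained networks look in the newest picture that a camera, given by its name, has taken for a name from the list of things; names that differ only in an ending like _2 or _b are one class to them, and where a whole thing is asked for, a point or a joint stands for the part that bears it (a point fixed in the world has none). Each returns a list of dicts, best first, with "score" (0 to 1); they miss things now and then, are a little off and sometimes report something else, mostly with a low value. They report only what shows in the picture. A call takes as long as a camera call. They do not tell look-alikes from the thing itself.
- manip.boxes_of(thing, camera): "centre" ([x, y, z] in m, in world coordinates, good to about 4 mm: the middle of the surface that is visible of it).
- manip.trace(thing, camera): "region" (384x512 bool, what is visible of it).
- manip.pinpoint(thing, camera): "centre" ([x, y, z] in m, in world coordinates, good to about 4 mm: a listed point, or the origin of a listed thing).
The state is a dict: "time_s": time; "joint_positions": joint angles; "qd": joint speeds; "joint_torque": joint torques, N m; "ee_pos": TCP position; "ee_rot": TCP orientation; "force": force on the tool from outside, world axes, zero at the start; "moment": the same for the moment, N m; "opening": finger opening in m.
Only numpy, scipy, OpenCV 4.12 (cv2) and the standard library are available. Lean on these libraries where they do the work, as an engineer would, in place of code of your own. Each camera call takes 0.05 s, during which the arm holds its last target.

## Working session

There is one attempt and no reset: what is moved stays moved. The work goes in short steps, Python scripts to look and compute and a shell command to move; the robot and the scene stay as the last step left them, time stands still between calls to the robot, and variables do not carry over. Pictures are saved under pics/ and viewed, and the job is handed in when it is done.

```bash
ls; mkdir -p pics
python3 - <<'E'
from plant import manip
import cv2
s=manip.state()
for k,v in s.items(): print(k,v)
for n in ["scene","top","wrist"]:
    f=manip.grab_frame(n); cv2.imwrite(f"pics/{n}0.png",f[:,:,::-1])
    for t in ["key","lock","key_grip","tray"]:
        try: print(n,t,[(d['score'],[round(x,4) for x in d['centre']]) for d in manip.pinpoint(t,n)])
        except Exception as e: print(n,t,e)
print(manip.state()['time_s'])
E
```

```text
pics
time_s 0.0
joint_positions [ 1.27399470e+00  2.41467166e-01  3.75964769e-03  1.33518611e+00
 -2.67279762e-05  1.57077399e+00]
qd [ 0.00085104 -0.00120917 -0.00095287 -0.00197346 -0.00019982  0.00073003]
joint_torque [-2.37254517e-04 -3.72318685e+01  2.52407134e+01  1.70592719e-02
 -7.37150594e-05  4.35635314e-06]
ee_pos [0.14606093 0.47755264 0.2303994 ]
ee_rot [-1.41844775e-04  1.47845571e-01  9.89009902e-01 -1.03910057e-03]
force [-0.47436571  0.6897021  -0.15393415]
moment [-0.01788663  0.02259562  0.00369023]
opening 0.08535460303718269
scene key [(0.86, [0.6666, -0.0705, 0.0074]), (0.81, [0.5158, -0.0096, 0.0927]), (0.72, [0.3942, -0.1014, 0.0111]), (0.56, [0.5685, 0.1202, 0.0114])]
scene lock [(0.74, [0.5148, -0.0042, 0.0917]), (0.74, [0.5182, -0.0089, 0.0949])]
scene key_grip [(0.66, [0.5453, 0.113, 0.0109]), (0.66, [0.6886, -0.0563, 0.012]), (0.59, [0.5015, -0.0056, 0.1136]), (0.59, [0.3998, -0.0732, 0.0101])]
scene tray [(0.63, [0.5158, 0.2635, 0.003])]
top key [(0.73, [0.5619, 0.122, 0.0137]), (0.6, [0.5121, -0.0139, 0.0926]), (0.6, [0.3925, -0.0985, 0.0091])]
top lock [(0.96, [0.5133, -0.0065, 0.0899])]
top key_grip [(0.76, [0.6891, -0.0542, 0.0118]), (0.75, [0.3973, -0.0676, 0.0116]), (0.55, [0.5025, -0.0038, 0.11]), (0.53, [0.5406, 0.1175, 0.0126])]
top tray [(0.76, [0.5168, 0.2632, 0.0006])]
wrist key []
wrist lock []
wrist key_grip []
wrist tray []
0.75
```

View pics/scene0.png

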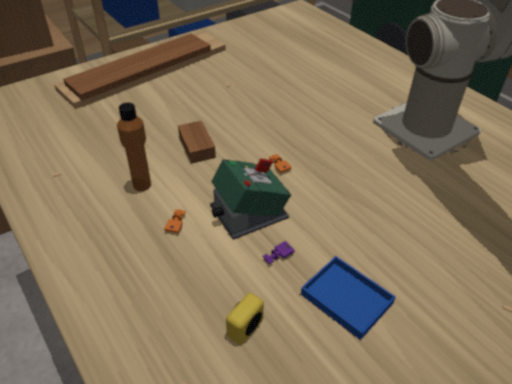

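View pics/top0.png

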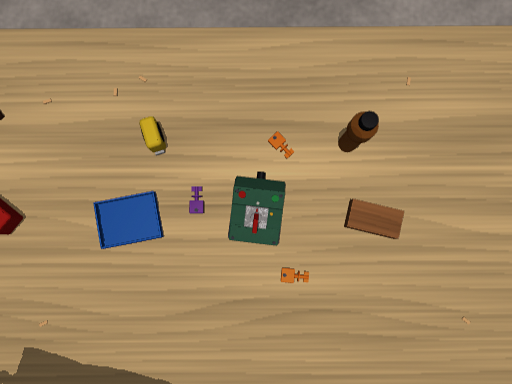

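Run:
```python
from plant import manip
import cv2,numpy as np
for n in ["scene","top"]:
    c=manip.camera_info(n);print(n,c)
    im=cv2.imread(f"pics/{n}0.png")
    p=np.array(c["intrinsics"])@(np.array(c["R"])@np.array([.508,-.006,.1])+np.array(c["t"])); u,v=(p[:2]/p[2]).astype(int); print(u,v)
    cv2.imwrite(f"pics/{n}0c.png",cv2.resize(im[max(v-50,0):v+50,max(u-60,0):u+60],None,fx=6,fy=6,interpolation=cv2.INTER_CUBIC))
```

```text
scene {'intrinsics': array([[495.33699155,   0.        , 256.11854325],
       [  0.        , 495.33699155, 188.80186547],
       [  0.        ,   0.        ,   1.        ]]), 'R': array([[-0.81446623,  0.58012537,  0.00996609],
       [ 0.39022188,  0.56040144, -0.73053207],
       [-0.4293852 , -0.59110471, -0.68280566]]), 't': array([ 0.42866195, -0.15354186,  1.25062055])}
262 172
top {'intrinsics': array([[471.47472029,   0.        , 252.41784835],
       [  0.        , 471.47472029, 193.84088351],
       [  0.        ,   0.        ,   1.        ]]), 'R': array([[-8.26060578e-03, -9.99965880e-01, -3.84003448e-05],
       [-9.94551586e-01,  8.21986964e-03, -1.03921012e-01],
       [ 1.03917782e-01, -8.20259388e-04, -9.94585553e-01]]), 't': array([0.00101161, 0.56971418, 0.96245219])}
253 221
```

The scene picture shows the green station near pixel (250,190). The keys are red at (264,165) in the lock, orange at (281,164) and (175,221), and purple at (279,252). The tray is at (348,296). In the top view the red key is at (256,221), the orange ones at (281,145) and (295,275), and purple at (197,200). The tray is at (128,220), oiler (358,130), offcut (375,218), tape (153,135). I choose the red key in the lock and check it in a crop.

View pics/scene0c.png

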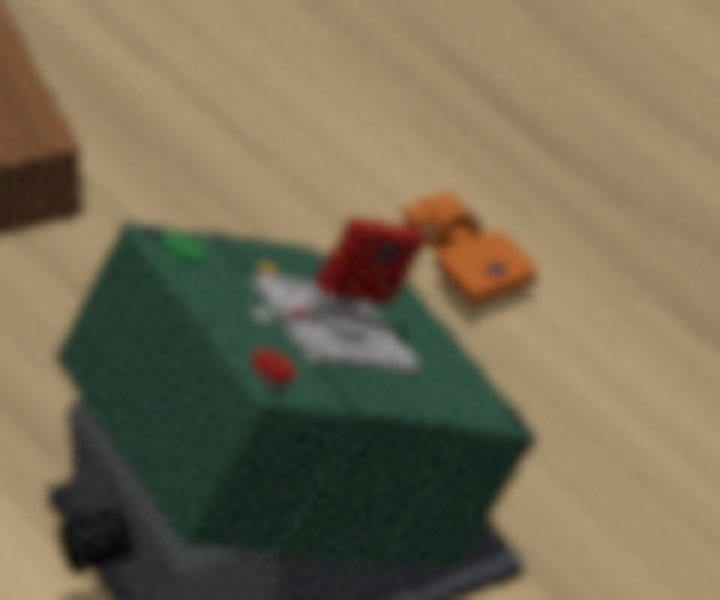

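View pics/top0c.png

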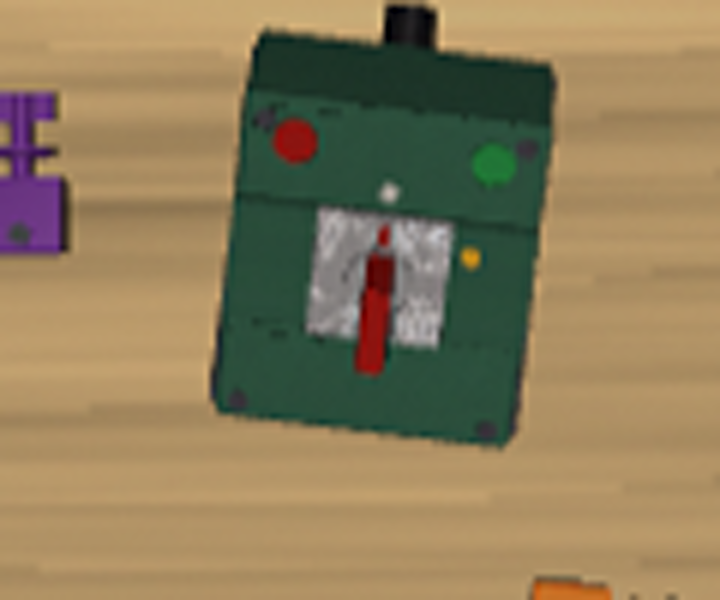

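The crops confirm it: the red head stands in the lock at home, the pointer faces the white dot, and the face slopes towards the robot. Next I fit the station pose from the face corners in both views.

```bash
cat > h.py <<'E'
from plant import manip
import numpy as np
from scipy.spatial.transform import Rotation as R
from scipy.optimize import least_squares
def proj(c,X):
    p=np.asarray(c["R"])@np.asarray(X).T+np.asarray(c["t"])[:,None]; p=np.asarray(c["intrinsics"])@p
    return (p[:2]/p[2]).T
def lockR(yaw):
    return (R.from_euler('z',yaw)*R.from_euler('y',-30,degrees=True)).as_matrix() # cols: x upslope,y,z
def tcpR(s): 
    q=s["ee_rot"]; return R.from_quat([q[1],q[2],q[3],q[0]]).as_matrix()
def rel(Rt,pt,Rc=None,pc=None):
    s=manip.state()
    if Rc is None: Rc=tcpR(s); pc=np.array(s["ee_pos"])
    print("rotvec deg",R.from_matrix(Rc.T@Rt).as_rotvec(degrees=True).round(2),"shift mm",(Rc.T@(np.asarray(pt)-pc)*1000).round(1))
E
python3 - <<'E'
from h import *
L=lockR(0); print(L)
# corners order: upL, upR, loR, loL  (L=+y)
top=np.array([[247,93],[545,127],[512,445],[214,408]])/6+[193,171]
sc=np.array([[128,228],[265,405]])/6+[202,122]  # upR , upL
cs,ct=manip.camera_info("scene"),manip.camera_info("top")
def P(p): 
    x,y,yaw,xo,yo=p
    c=np.array([[60+0,50],[60,-50],[-60,-50],[-60,50]])/1000+[xo,yo]
    return np.array([x,y,.092])+np.c_[c,np.zeros(4)]@lockR(yaw).T
# keyhole/face center x,y from nets; fit face centre only
def r(p):
    X=P([p[0],p[1],p[2],p[3],0]); return np.r_[(proj(ct,X)-top).ravel(),(proj(cs,X[[1,0]])-sc).ravel()]
s=least_squares(r,[.514,-.006,-.13,0]); print(s.x,s.fun.round(1))
for yaw in [s.x[2]]:
    kx=np.array([.508-.0,-.006,.1]); 
    base=np.array([.514,-.008,.092])
    for z in (0,.010,.026,.038): print(z,proj(ct,[base+lockR(yaw)[:,2]*z]),proj(cs,[base+lockR(yaw)[:,2]*z]))
E
```

```text
[[ 0.8660254 -0.        -0.5      ]
 [ 0.         1.        -0.       ]
 [ 0.5        0.         0.8660254]]
[ 0.52314829 -0.0107343  -0.11750984 -0.00631524] [-1.2 -0.2  1.1 -0.2 -0.7  0.9 -0.3  1.6 -1.7 -0.6 -0.6  0.9]
0 [[254.84662863 218.77626673]] [[259.33074674 176.23276215]]
0.01 [[254.58985311 221.10786101]] [[261.63282925 172.11707692]]
0.026 [[254.16818393 224.93673644]] [[265.35729054 165.45844925]]
0.038 [[253.842845   227.89090589]] [[268.18440127 160.40411353]]
```

Run:
```python
from h import *
L=lockR(-0.122); Rt=np.c_[-L[:,0],L[:,1],-L[:,2]]
print(np.linalg.det(Rt)); p=np.array([.517,-.0105,.092])+L[:,2]*.12; print(p)
rel(Rt,p); s=manip.state(); print(s["joint_positions"])
```

```text
1.0000000000000007
[ 0.45744597 -0.00319814  0.19592305]
rotvec deg [ -2.62 -29.92  -9.78] shift mm [-438.4 -369.3   35.4]
[ 1.27401295e+00  2.40582532e-01  5.01990396e-03  1.33520447e+00
 -3.52710286e-05  1.57078792e+00]
```

```bash
python3 -m pendant '0 0 0 -43.8 -36.9 3.5 50; -1 -6 -2 -80 -70 7 50; -1 -12 -4 -120 -105 10 50; -2 -18 -6 -165 -140 14 50; -2 -24 -8 -205 -175 17 50; -2.6 -29.9 -9.8 -245 -210 20 50; -2.6 -29.9 -9.8 -290 -245 24 50; -2.6 -29.9 -9.8 -330 -280 27 50; -2.6 -29.9 -9.8 -375 -315 30 50; -2.6 -29.9 -9.8 -415 -350 34 50' 40
python3 - <<'E'
from h import *
L=lockR(-0.122); Rt=np.c_[-L[:,0],L[:,1],-L[:,2]]
p=np.array([.517,-.0105,.092])+L[:,2]*.12
rel(Rt,p); s=manip.state(); print(s["joint_positions"])
E
```

```text
time_s: 1.75
ee_pos: [0.4177, 0.0575, 0.2013]
ee_rot: [0.26, 0.058, 0.964, -0.015]
force: [1.8, 0.6, -0.5]
opening: 0.0426
rotvec deg [0.09 0.16 0.04] shift mm [-37.8 -55.5  28.1]
[ 0.27656375 -0.25913071 -0.71321495  0.62453588 -0.1948307   0.34846198]
```

```bash
python3 -m pendant '0 0 0 -20 -29 14 50; 0 0 0 -37.8 -55.5 28 50; 0 0 0 -37.8 -55.5 28 50; 0 0 0 -37.8 -55.5 28 50'
python3 - <<'E'
from h import *
import cv2
L=lockR(-0.122); Rt=np.c_[-L[:,0],L[:,1],-L[:,2]]
p=np.array([.517,-.0105,.092])+L[:,2]*.12
rel(Rt,p); s=manip.state(); print(s["joint_positions"]); c=manip.camera_info("wrist")
f=manip.grab_frame("wrist"); cv2.imwrite("pics/w1.png",f[:,:,::-1]); np.savez("w1.npz",K=c["intrinsics"],R=c["R"],t=c["t"])
for t in ["key","lock","key_grip"]: print(t,[(d['score'],np.round(d['centre'],4)) for d in manip.pinpoint(t,"wrist")])
o=np.array([.517,-.0105,.092])
print(proj(c,[o,o+L[:,2]*.026,o+L[:,2]*.038,o+L[:,0]*.03,o+L[:,1]*.03]))
E
```

```text
time_s: 2.15
ee_pos: [0.4562, -0.0028, 0.1946]
ee_rot: [0.258, 0.06, 0.964, -0.016]
force: [-1.2, 0.2, -1.0]
opening: 0.0427
rotvec deg [-0.09 -0.09 -0.12] shift mm [-1.8 -0.3 -0.5]
[ 0.05259936 -0.18639113 -0.6833864   0.55861604 -0.08820978  0.15387164]
key [(0.9, array([ 0.3929, -0.0993,  0.0098])), (0.87, array([0.5613, 0.1199, 0.014 ])), (0.64, array([ 0.5145, -0.0045,  0.0937]))]
lock [(0.76, array([ 0.5179, -0.0113,  0.0926]))]
key_grip [(0.89, array([0.5418, 0.1154, 0.0131])), (0.88, array([ 0.3949, -0.0711,  0.0135])), (0.63, array([ 0.5006, -0.0095,  0.1127]))]
[[253.68415076 185.4069353 ]
 [253.71214887 194.7936721 ]
 [253.72700599 199.77471891]
 [253.72955826 214.58141728]
 [285.46520553 185.3516076 ]]
```

View pics/w1.png

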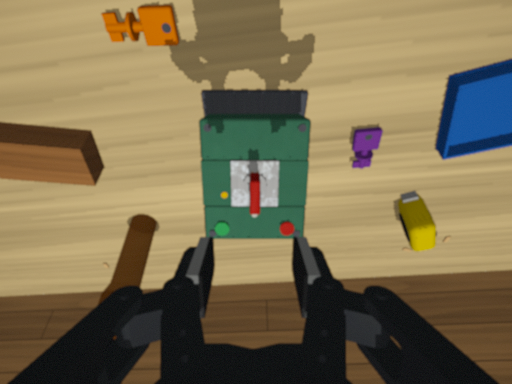

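Run:
```python
import cv2
im=cv2.imread("pics/w1.png"); cv2.imwrite("pics/w1c.png",cv2.resize(im[105:245,190:320],None,fx=6,fy=6,interpolation=cv2.INTER_CUBIC)[:840-240,:])
cv2.imwrite("pics/w1c.png",cv2.resize(im[110:245,190:320],None,fx=4.4,fy=4.4,interpolation=cv2.INTER_CUBIC))
```

```text
(no output)
```

View pics/w1c.png

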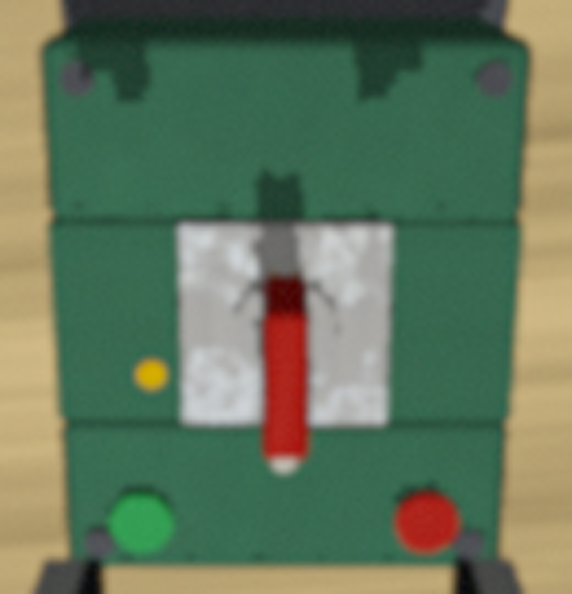

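Run:
```python
from h import *
d=np.load("w1.npz"); cw={"intrinsics":d["K"],"R":d["R"],"t":d["t"]}
cs,ct=manip.camera_info("scene"),manip.camera_info("top")
w=lambda a:np.array(a)/4.4+[190,110]
head_w=w([[266,312],[306,312],[307,458],[264,458]]); Hd=np.array([[-15,-4.5,38],[-15,4.5,38],[15,4.5,38],[15,-4.5,38]])/1000
face_w=w([[45,50],[526,50],[497,562],[70,562]]); Fc=np.array([[-60,-50,0],[-60,50,0],[60,50,0],[60,-50,0]])/1000
plate_w=w([[177,223],[395,223],[388,425],[180,425]])
top=np.array([[247,93],[545,127],[512,445],[214,408]])/6+[193,171]; Ft=np.array([[60,50,0],[60,-50,0],[-60,-50,0],[-60,50,0]])/1000
headt=np.array([[363,293],[393,293],[386,372],[356,372]])/6+[193,171]; Ht=np.array([[15,4.5,38],[15,-4.5,38],[-15,-4.5,38],[-15,4.5,38]])/1000
def r(p,full=1):
    L=lockR(p[2]);T=lambda a:np.array([p[0],p[1],.092])+a@L.T
    xo=np.array([p[3],0,-.002])
    return np.r_[(proj(cw,T(Hd))-head_w).ravel(),(proj(cw,T(Fc+xo))-face_w).ravel(),(proj(ct,T(Ht))-headt).ravel(),(proj(ct,T(Ft+xo))-top).ravel()]
s=least_squares(r,[.515,-.009,-.122,0],loss='soft_l1'); print(s.x.round(4)); print(s.fun.reshape(-1,2).round(1) if s.fun.size==32 else s.fun.round(1))
# wrist only / head only
s2=least_squares(lambda p:r(np.r_[p,0])[:8],[.515,-.009,-.122]);print("wrist head",s2.x.round(4))
s3=least_squares(lambda p:r(np.r_[p,0])[16:24],[.515,-.009,-.122]);print("top head",s3.x.round(4))
s4=least_squares(lambda p:r(p)[:16],[.515,-.009,-.122,0]);print("wrist all",s4.x.round(4))
```

```text
[ 0.5158 -0.0098 -0.121   0.0015]
[[-1.7  0.3]
 [ 0.4  0.3]
 [ 0.1  1.5]
 [-1.   1.5]
 [-2.7 -0.5]
 [ 1.3 -0.9]
 [ 0.7  3.7]
 [-0.7  3.9]
 [-0.4 -0.2]
 [-0.6  0.3]
 [-1.   1.2]
 [-0.7  0.6]
 [-1.1 -0.6]
 [ 1.2 -0.4]
 [-0.8  0.8]
 [-0.4  1.4]]
wrist head [ 0.5147 -0.0093 -0.1257]
top head [ 0.5167 -0.0104 -0.0852]
wrist all [ 0.5154 -0.0094 -0.1261  0.0007]
```

Run:
```python
from h import *
L=lockR(-0.123); Rt=np.c_[-L[:,0],L[:,1],-L[:,2]]
o=np.array([.5155,-.0095,.092])
rel(Rt,o+L[:,2]*.06);rel(Rt,o+L[:,2]*.009)
```

```text
rotvec deg [ 0.09 -0.03  0.19] shift mm [-0.6 -1.7 59.1]
rotvec deg [ 0.09 -0.03  0.19] shift mm [ -0.6  -1.8 110.1]
```

```bash
python3 -m pendant '0 0 0 -0.2 0.5 20 50; 0 0 0.2 -0.6 1 40 50; 0 0 0.2 -0.6 1.2 59 50; 0 0 0.2 -0.6 1.2 59 50; 0 0 0.2 -0.6 1.2 59 50'
python3 - <<'E'
from h import *
import cv2
L=lockR(-0.123); Rt=np.c_[-L[:,0],L[:,1],-L[:,2]]
o=np.array([.5155,-.0095,.092])
rel(Rt,o+L[:,2]*.009)
c=manip.camera_info("wrist")
f=manip.grab_frame("wrist")[:,:,::-1].copy()
for p in proj(c,[o+L@[sx*.015,sy*.0045,.038] for sx in(-1,1) for sy in (-1,1)]): cv2.circle(f,tuple(int(v) for v in p.round()),1,(255,255,0),-1)
print(proj(c,[o+L@[0,0,.038]]))
cv2.imwrite("pics/w2.png",f);cv2.imwrite("pics/w2c.png",cv2.resize(f[130:290,190:340],None,fx=3.7,fy=3.7,interpolation=cv2.INTER_CUBIC))
E
```

```text
time_s: 2.85
ee_pos: [0.4859, -0.0032, 0.1439]
ee_rot: [0.258, 0.059, 0.964, -0.015]
force: [-1.1, -0.3, -0.2]
opening: 0.0427
rotvec deg [ 0.06 -0.1  -0.02] shift mm [-0.3 -2.7 51. ]
[[249.99069973 231.17877918]]
```

View pics/w2c.png

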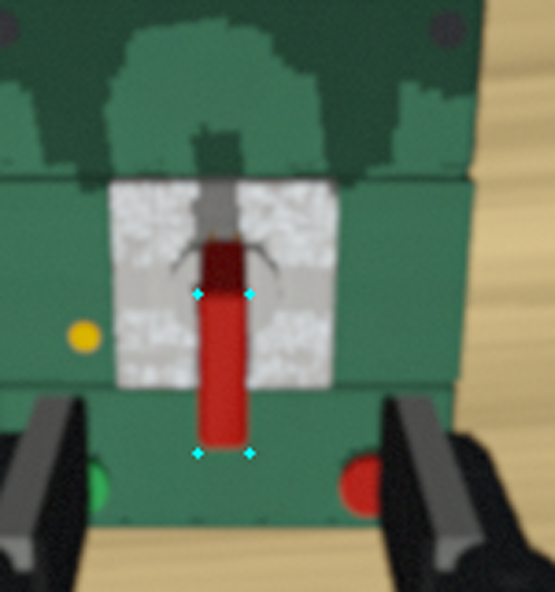

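The overlay on the red head at crop (223,370) matches to within about 1 mm, so I move in.

```bash
python3 -m pendant '0 -0.1 0 -0.2 -2.7 17 50; 0 -0.1 0 -0.2 -2.7 34 50; 0 -0.1 0 -0.2 -2.7 51 50; 0 -0.1 0 -0.2 -2.7 51 50; 0 -0.1 0 -0.2 -2.7 51 50'
python3 - <<'E'
from h import *
import cv2
L=lockR(-0.123); Rt=np.c_[-L[:,0],L[:,1],-L[:,2]]
o=np.array([.5155,-.0095,.092])
rel(Rt,o+L[:,2]*.009)
f=manip.grab_frame("wrist")[:,:,::-1].copy()
cv2.imwrite("pics/w3.png",f)
E
```

```text
time_s: 3.4
ee_pos: [0.5115, -0.0098, 0.1007]
ee_rot: [0.259, 0.06, 0.964, -0.015]
force: [-0.7, -0.2, 0.1]
opening: 0.0432
rotvec deg [ 0.03  0.1  -0.11] shift mm [1.  0.8 0.5]
```

View pics/w3.png

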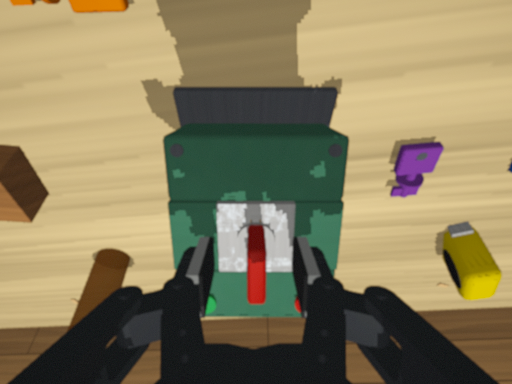

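The red head sits between the pads, at pixel (257,265) with the finger midline near 254. I close.

```bash
python3 -m pendant '0 0 0 0.5 0.4 0.3 30; 0 0 0 0.5 0.6 0.3 10; 0 0 0 0.5 0.6 0.3 0; 0 0 0 0.5 0.6 0.3 0; 0 0 0 0.5 0.6 0.3 0; 0 0 0 0.5 0.6 0.3 0' 50
python3 - <<'E'
from h import *
s=manip.state(); L=lockR(-0.123);print(L.T@s["force"],L.T@s["moment"],s["opening"],s["joint_positions"][5])
rel(np.c_[-L[:,0],L[:,1],-L[:,2]],np.array([.5155,-.0095,.092])+L[:,2]*.009)
E
```

```text
time_s: 4.05
ee_pos: [0.5116, -0.0093, 0.1003]
ee_rot: [0.26, 0.06, 0.964, -0.015]
force: [-4.9, 1.5, 6.9]
opening: 0.0084
[-0.93171074  0.92951593  8.52551971] [0.0783298  0.62434244 0.02966406] 0.0084210811217072 0.13094447755220567
rotvec deg [ 0.04  0.15 -0.13] shift mm [0.8 0.2 0.1]
```

```bash
python3 -m pendant '0 0 6 0 0 0 0; 0 0 13 0 0 0 0; 0 0 20 0 0 0 0; 0 0 27 0 0 0 0; 0 0 34 0 0 0 0; 0 0 40 0 0 0 0; 0 0 40 0 0 0 0' 50
python3 - <<'E'
from h import *
s=manip.state(); L=lockR(-0.123);print(L.T@s["force"],L.T@s["moment"],s["opening"],s["joint_positions"][5])
E
```

```text
time_s: 4.75
ee_pos: [0.5114, -0.0094, 0.1002]
ee_rot: [0.249, 0.387, 0.885, 0.074]
force: [-5.1, -0.0, 7.6]
opening: 0.0082
[-0.57362889 -0.65542331  9.07492414] [-0.01713469  0.68219179  0.02911643] 0.008213598493165938 0.8307012170740216
```

```bash
python3 -m pendant '0 0 7 0 0 0 0; 0 0 14 0 0 0 0; 0 0 21 0 0 0 0; 0 0 28 0 0 0 0; 0 0 32 0 0 0 0; 0 0 32 0 0 0 0' 50
python3 - <<'E'
from h import *
import cv2
s=manip.state(); L=lockR(-0.123);print(L.T@s["force"],L.T@s["moment"],s["opening"],s["joint_positions"][5])
for n in ["top","wrist"]:
    cv2.imwrite(f"pics/{n}4.png",manip.grab_frame(n)[:,:,::-1])
E
python3 -m pendant '0 0 2 0 0 0 0; 0 0 4 0 0 0 0;0 0 4 0 0 0 0'
python3 - <<'E'
from h import *
s=manip.state(); L=lockR(-0.123);print(L.T@s["force"],L.T@s["moment"],s["opening"],s["joint_positions"][5])
E
```

```text
time_s: 5.35
ee_pos: [0.5108, -0.0097, 0.0999]
ee_rot: [0.219, 0.616, 0.744, 0.139]
force: [-6.8, -0.9, 8.0]
opening: 0.008
[-1.75021388 -1.68710363 10.26045853] [-0.3192079   0.90420128  0.00191222] 0.008005018654694501 1.3886114752886434
time_s: 5.75
ee_pos: [0.5108, -0.0097, 0.0998]
ee_rot: [0.214, 0.641, 0.722, 0.147]
force: [-7.3, 0.4, 8.9]
opening: 0.008
[-1.90346225 -0.48284983 11.31971014] [-0.25670634  0.90168287  0.22062161] 0.007963370442328201 1.4575463226427272
```

View pics/wrist4.png

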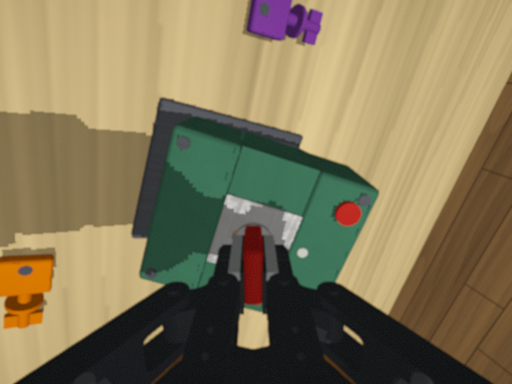

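The wrist view shows the key turned about 72°, held at (253,265), with the white dot at (303,253). The moment began to rise at 76°, so I push slightly further to confirm the stop.

```bash
python3 -m pendant '0 0 2 0 0 0 0; 0 0 3 0 0 0 0;0 0 3 0 0 0 0'
python3 - <<'E'
from h import *
s=manip.state(); L=lockR(-0.123);print(L.T@s["force"],L.T@s["moment"],s["opening"],s["joint_positions"][5])
E
```

```text
time_s: 6.05
ee_pos: [0.5107, -0.0097, 0.0998]
ee_rot: [0.21, 0.659, 0.706, 0.152]
force: [-6.9, -0.4, 8.2]
opening: 0.0079
[-1.78515395 -1.19628852 10.53112805] [-0.28546469  0.95236079  0.52692935] 0.007888825876487525 1.5086567849777635
```

The torque climbs steeply (0.22 to 0.53 N m), so the key is at the stop. Now I turn it back.

```bash
python3 -m pendant '0 0 -7 0 0 0 0; 0 0 -15 0 0 0 0; 0 0 -23 0 0 0 0; 0 0 -31 0 0 0 0; 0 0 -39 0 0 0 0; 0 0 -47 0 0 0 0; 0 0 -55 0 0 0 0; 0 0 -63 0 0 0 0; 0 0 -71 0 0 0 0; 0 0 -75 0 0 0 0'; python3 -m pendant '0 0 -2 0 0 0 0; 0 0 -4 0 0 0 0; 0 0 -4 0 0 0 0'
python3 - <<'E'
from h import *
s=manip.state(); L=lockR(-0.123);print(L.T@s["force"],L.T@s["moment"],s["opening"],s["joint_positions"][5])
E
python3 -m pendant '0 0 -2 0 0 0 0; 0 0 -4 0 0 0 0; 0 0 -4 0 0 0 0'
python3 - <<'E'
from h import *
s=manip.state(); L=lockR(-0.123);print(L.T@s["force"],L.T@s["moment"],s["opening"],s["joint_positions"][5])
E
```

```text
time_s: 7.05
ee_pos: [0.5116, -0.0087, 0.1002]
ee_rot: [0.26, 0.092, 0.961, -0.006]
force: [-4.1, 3.1, 6.8]
opening: 0.008
time_s: 7.35
ee_pos: [0.5117, -0.0086, 0.1003]
ee_rot: [0.26, 0.06, 0.964, -0.015]
force: [-3.5, 4.3, 6.4]
opening: 0.0082
[-0.25935252  3.8809866   7.49858427] [ 0.50467639  0.71300525 -0.10515601] 0.008176302780230947 0.13060548558672883
time_s: 7.65
ee_pos: [0.5117, -0.0085, 0.1003]
ee_rot: [0.259, 0.026, 0.965, -0.024]
force: [-3.8, 2.4, 6.6]
opening: 0.0084
[-0.26301951  1.91732599  7.77510101] [ 0.57253171  0.66276428 -0.08809465] 0.008407443673641895 0.06078361224126537
```

```bash
python3 -m pendant '0 0 -1.5 0 0 0 0; 0 0 -3 0 0 0 0; 0 0 -3 0 0 0 0'
python3 - <<'E'
from h import *
s=manip.state(); L=lockR(-0.123);print(L.T@s["force"],L.T@s["moment"],s["opening"],s["joint_positions"][5])
E
python3 -m pendant '0 0 -1.5 0 0 0 0; 0 0 -2 0 0 0 0; 0 0 -2 0 0 0 0'
python3 - <<'E'
from h import *
s=manip.state(); L=lockR(-0.123);print(L.T@s["force"],L.T@s["moment"],s["opening"],s["joint_positions"][5])
E
```

```text
time_s: 7.95
ee_pos: [0.5117, -0.0084, 0.1003]
ee_rot: [0.258, 0.001, 0.966, -0.03]
force: [-3.5, 3.1, 5.5]
opening: 0.0082
[-0.57118872  2.65597109  6.68044547] [ 0.57046296  0.67410462 -0.16745079] 0.008170437035409766 0.008757933522007546
time_s: 8.25
ee_pos: [0.5117, -0.0084, 0.1003]
ee_rot: [0.258, -0.016, 0.965, -0.034]
force: [-2.1, 4.9, 6.6]
opening: 0.0083
[1.02483174 4.57448686 7.05748444] [ 0.6385015   0.6584361  -0.39591314] 0.008310733122654545 -0.025206896376390522
```

The lower stop is felt: the moment goes to -0.40 N m at about -9° from the grasp angle. I recentre inside the play.

```bash
python3 -m pendant '0 0 3 0 0 0 0; 0 0 7 0 0 0 0; 0 0 7.5 0 0 0 0; 0 0 7.5 0 0 0 0'
python3 - <<'E'
from h import *
import cv2
s=manip.state(); L=lockR(-0.123);print(L.T@s["force"],L.T@s["moment"],s["opening"],s["joint_positions"][5])
rel(np.c_[-L[:,0],L[:,1],-L[:,2]],np.array([.5155,-.0095,.092])+L[:,2]*.009)
cv2.imwrite(f"pics/w5.png",manip.grab_frame("wrist")[:,:,::-1])
E
```

```text
time_s: 8.65
ee_pos: [0.5118, -0.0088, 0.1004]
ee_rot: [0.26, 0.047, 0.964, -0.018]
force: [-4.7, 2.4, 4.9]
opening: 0.0082
[-1.83048902  1.78761471  6.74105096] [ 0.38116539  0.54894583 -0.01377202] 0.008161198715552105 0.10492931676195512
rotvec deg [0.11 0.16 1.38] shift mm [ 1.  -0.2  0.1]
```

View pics/w5.png

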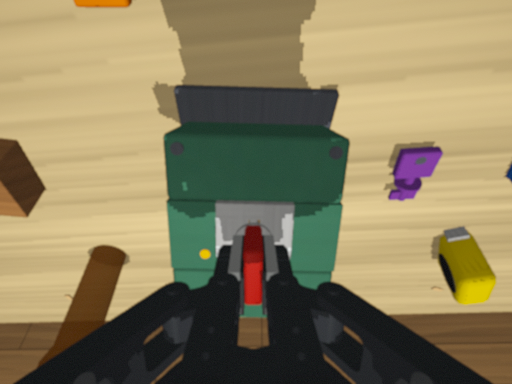

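The key at (253,265) is aligned with the station again and the moment is near zero. I lift gently.

```bash
python3 -m pendant '0 0 0 0 0 -3 0; 0 0 0 0 0 -6 0; 0 0 0 0 0 -8 0; 0 0 0 0 0 -8 0'
python3 - <<'E'
from h import *
s=manip.state(); L=lockR(-0.123);print(L.T@s["force"],L.T@s["moment"],s["opening"],s["joint_positions"][5])
E
```

```text
time_s: 9.1
ee_pos: [0.5072, -0.0088, 0.1065]
ee_rot: [0.259, 0.048, 0.965, -0.019]
force: [0.1, 0.5, 0.4]
opening: 0.0085
[0.26717092 0.51575822 0.31426155] [0.35174959 0.6167146  0.0344306 ] 0.008509816863331458 0.10626320207600631
```

```bash
python3 -m pendant '0 0 0 0 0 -8 0; 0 0 0 0 0 -16 0; 0 0 0 0 0 -26 0; 0 0 0 0 0 -45 0; 0 0 0 0 0 -65 0; 0 0 0 0 0 -85 0; 0 0 0 0 0 -85 0;0 0 0 0 0 -85 0'
python3 - <<'E'
from h import *
import cv2
s=manip.state(); L=lockR(-0.123);print(L.T@s["force"],s["opening"],s["joint_positions"])
for n in ["wrist","top","scene"]:
    f=manip.grab_frame(n); cv2.imwrite(f"pics/{n}6.png",f[:,:,::-1])
    for t in ["tray"]: print(t,[(d['score'],np.round(d['centre'],4)) for d in manip.pinpoint(t,n)])
a=cv2.imread("pics/wrist6.png");b=cv2.imread("pics/top6.png")
cv2.imwrite("pics/m6.png",cv2.resize(np.hstack([a,cv2.resize(b[100:292,128:384],(512,384))]),(800,300)))
E
```

```text
time_s: 9.9
ee_pos: [0.4653, -0.0038, 0.1807]
ee_rot: [0.26, 0.048, 0.964, -0.019]
force: [-0.2, 0.3, -1.0]
opening: 0.008
[-0.69142253  0.27081693 -0.74096129] 0.008016426745759782 [ 0.04720684 -0.1513916  -0.70017584  0.5013136  -0.08507471  0.12378096]
tray []
tray [(0.76, array([ 0.5165,  0.2616, -0.0012])), (0.22, array([0.6917, 0.2074, 0.0028]))]
tray [(0.94, array([0.5128, 0.2649, 0.001 ]))]
```

View pics/m6.png

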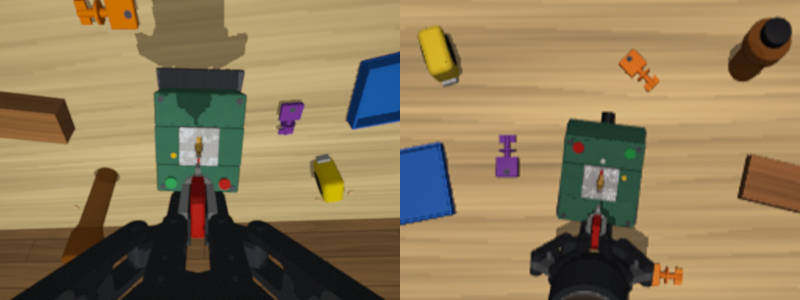

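The key is out: red head in the jaws at (197,205) in the left half. The red pointer still aims at the white dot, seen in the right half at (601,170). Next I work out the tray pose.

Run:
```python
from h import *
phi=np.arctan2(.263,.5155)
L=(R.from_euler('z',phi)*R.from_euler('y',-50,degrees=True)).as_matrix()
Rt=np.c_[-L[:,0],L[:,1],-L[:,2]]@R.from_euler('z',15,degrees=True).as_matrix()
f=np.array([np.cos(phi),np.sin(phi),0]); c=np.array([.5155,.263,0])
t=c+.007*f+[0,0,.13]; print(t); rel(Rt,t)
```

```text
[0.52173538 0.26618119 0.13      ]
rotvec deg [-23.98 -16.56 -10.23] shift mm [ -2.4 275.   54. ]
```

```bash
python3 -m pendant '-2 -1 -1 0 30 0 0; -5 -3 -2 0 65 5 0; -8 -5 -3 0 100 12 0; -11 -8 -5 0 135 20 0; -15 -10 -6 -1 170 28 0; -18 -12 -8 -1 205 36 0; -21 -14 -9 -2 240 45 0; -24 -16.6 -10.2 -2.4 275 54 0; -24 -16.6 -10.2 -2.4 275 54 0; -24 -16.6 -10.2 -2.4 275 54 0'
python3 - <<'E'
from h import *
import cv2
s=manip.state(); print(s["opening"],s["joint_positions"])
phi=np.arctan2(.263,.5155)
L=(R.from_euler('z',phi)*R.from_euler('y',-50,degrees=True)).as_matrix()
Rt=np.c_[-L[:,0],L[:,1],-L[:,2]]@R.from_euler('z',15,degrees=True).as_matrix()
f=np.array([np.cos(phi),np.sin(phi),0]); c=np.array([.5155,.263,0])
for z in (.13,.035): rel(Rt,c+.007*f+[0,0,z])
a=[cv2.cvtColor(manip.grab_frame(n),cv2.COLOR_RGB2BGR) for n in ("wrist","scene")]
cv2.imwrite("pics/m7.png",cv2.resize(np.hstack([a[0],cv2.resize(a[1][192:384,200:456],(512,384))]),(800,300)))
E
```

```text
time_s: 11.2
ee_pos: [0.5212, 0.2662, 0.1289]
ee_rot: [0.394, -0.095, 0.902, 0.151]
force: [-0.6, 0.0, -1.3]
opening: 0.0083
0.008266795678471653 [ 0.47266162  0.15873125 -0.90367002 -0.36224695 -0.00096111  0.26151785]
rotvec deg [-0.05 -0.11  0.05] shift mm [-1.2  0.1 -0.3]
rotvec deg [-0.05 -0.11  0.05] shift mm [ 69.  -18.7  60.9]
```

View pics/m7.png

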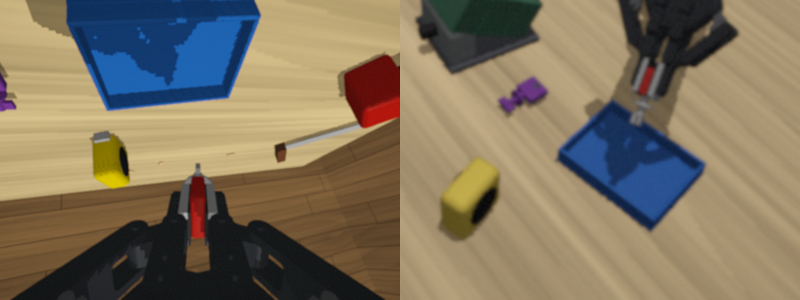

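The key, at (640,85) in the right half, hangs above the tray. I lower it.

```bash
python3 -m pendant '0 0 0 15 -4 13 0; 0 0 0 30 -8 26 0; 0 0 0 45 -12 39 0; 0 0 0 60 -16 53 0; 0 0 0 64 -17 57 0; 0 0 0 64 -17 57 0; 0 0 0 64 -17 57 0'
python3 - <<'E'
from h import *
import cv2
s=manip.state(); print(s["opening"],s["force"])
a=[cv2.cvtColor(manip.grab_frame(n),cv2.COLOR_RGB2BGR) for n in ("wrist","scene")]
cv2.imwrite("pics/m8.png",cv2.resize(np.hstack([a[0],cv2.resize(a[1][192:384,200:456],(512,384))]),(800,300)))
E
```

```text
time_s: 12.0
ee_pos: [0.524, 0.267, 0.0451]
ee_rot: [0.397, -0.095, 0.9, 0.152]
force: [-0.5, -0.4, -0.5]
opening: 0.0079
0.007940947365762395 [-0.53613817 -0.3716059  -0.51073931]
```

View pics/m8.png

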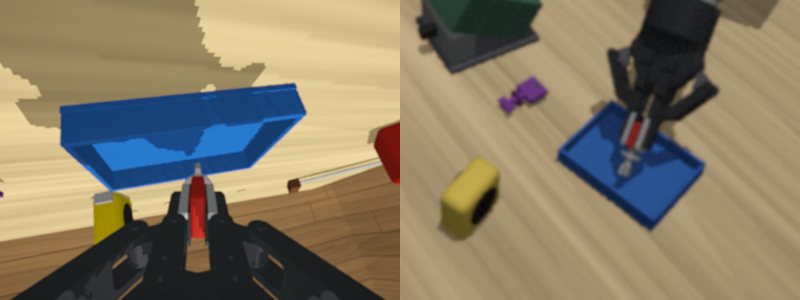

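```bash
python3 -m pendant '0 0 0 2.5 -0.7 2 0; 0 0 0 4.5 -1.2 4 0; 0 0 0 6.6 -1.8 5.8 0; 0 0 0 6.6 -1.8 5.8 0' && python3 -m pendant '0 0 0 0 0 0 15; 0 0 0 0 0 0 30; 0 0 0 0 0 0 45; 0 0 0 0 0 0 45; 0 0 0 0 0 0 45; 0 0 0 0 0 0 45'
python3 - <<'E'
from h import *
import cv2
a=[cv2.cvtColor(manip.grab_frame(n),cv2.COLOR_RGB2BGR) for n in ("wrist","scene")]
cv2.imwrite("pics/m9.png",cv2.resize(np.hstack([a[0],cv2.resize(a[1][192:384,200:456],(512,384))]),(800,300)))
E
```

```text
time_s: 12.5
ee_pos: [0.523, 0.2669, 0.0343]
ee_rot: [0.395, -0.095, 0.901, 0.152]
force: [-0.8, -0.1, 0.0]
opening: 0.0082
time_s: 13.1
ee_pos: [0.5233, 0.267, 0.035]
ee_rot: [0.396, -0.095, 0.901, 0.152]
force: [-0.8, -0.2, -0.3]
opening: 0.0385
```

View pics/m9.png

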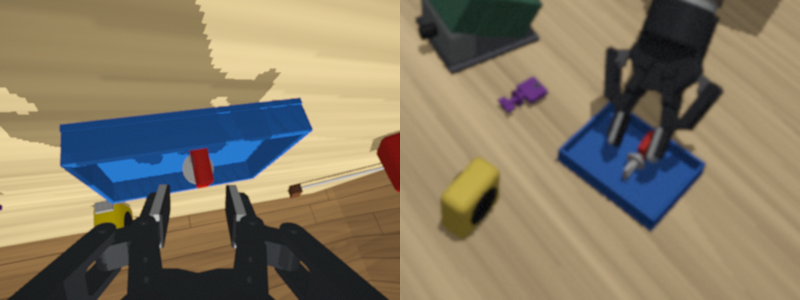

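The key dropped into the tray, at (638,152) in the right half, clear of the fingers. I back off along the tool axis.

```bash
python3 -m pendant '0 0 0 0 0 -15 45; 0 0 0 0 0 -40 45; 0 0 0 0 0 -70 45; 0 0 0 0 0 -105 45; 0 0 0 0 0 -140 45; 0 0 0 0 0 -140 45; 0 0 0 0 0 -140 45; 0 0 0 0 0 -140 45'
python3 - <<'E'
from h import *
import cv2
a=[cv2.cvtColor(manip.grab_frame(n),cv2.COLOR_RGB2BGR) for n in ("top","scene")]
for n in ("top","scene"): 
  for t in ("key","oiler","tape","offcut"): print(n,t,[(d['score'],np.round(d['centre'],3)) for d in manip.pinpoint(t,n)])
cv2.imwrite("pics/m10.png",np.hstack([cv2.resize(a[0][130:280,80:280],(400,300),interpolation=2),cv2.resize(a[1][150:345,200:460],(400,300),interpolation=2)]))
cv2.imwrite("pics/s10.png",np.hstack([a[1]])); 
for n in ("top","scene"):
  for t in ("oiler","tape","offcut"): pass
b=cv2.imread("pics/top0.png"); cv2.imwrite("pics/d10.png",np.hstack([cv2.resize(b,(400,300)),cv2.resize(a[0],(400,300))]))
E
```

```text
time_s: 14.0
ee_pos: [0.4371, 0.2231, 0.1328]
ee_rot: [0.389, -0.095, 0.904, 0.149]
force: [0.4, -0.1, -0.7]
opening: 0.039
top key [(0.76, array([ 0.391, -0.1  ,  0.01 ])), (0.74, array([ 0.667, -0.073,  0.011])), (0.73, array([0.515, 0.267, 0.018])), (0.7, array([0.567, 0.12 , 0.012]))]
top oiler [(0.64, array([ 0.682, -0.208,  0.002]))]
top tape [(0.95, array([0.692, 0.205, 0.002]))]
top offcut [(0.77, array([ 0.513, -0.257,  0.001])), (0.25, array([ 0.517,  0.261, -0.001]))]
scene key [(0.74, array([ 0.392, -0.098,  0.012])), (0.72, array([0.568, 0.119, 0.008])), (0.71, array([0.519, 0.268, 0.019])), (0.51, array([ 0.668, -0.07 ,  0.011]))]
scene oiler [(0.69, array([ 0.676, -0.211,  0.   ]))]
scene tape [(0.6, array([0.697, 0.208, 0.001]))]
scene offcut [(0.74, array([ 0.512, -0.261,  0.003]))]
```

View pics/m10.png

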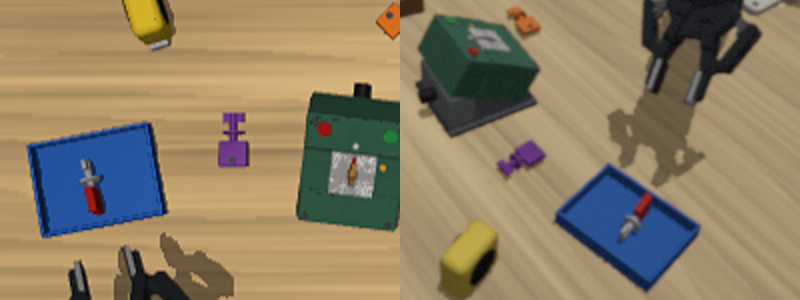

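View pics/d10.png

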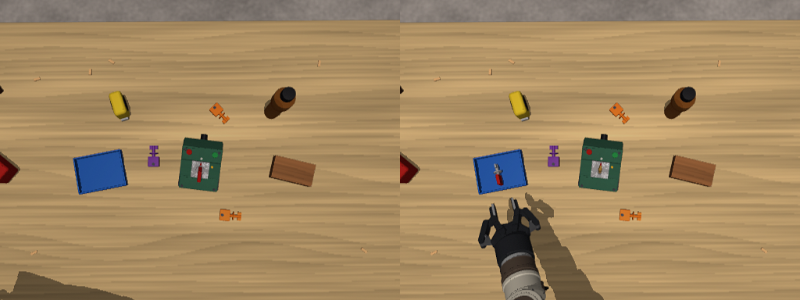

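The key lies in the tray at (91,185) in the left half, and the bystanders have not moved. One close check of the pointer before handing in.

Run:
```python
from h import *
import cv2
a=cv2.cvtColor(manip.grab_frame("top"),cv2.COLOR_RGB2BGR); b=cv2.imread("pics/top0.png"); 
cv2.imwrite("pics/p11.png",np.hstack([cv2.resize(x[190:240,230:280],(400,400),interpolation=2) for x in (b,a)]))
```

```text
(no output)
```

View pics/p11.png

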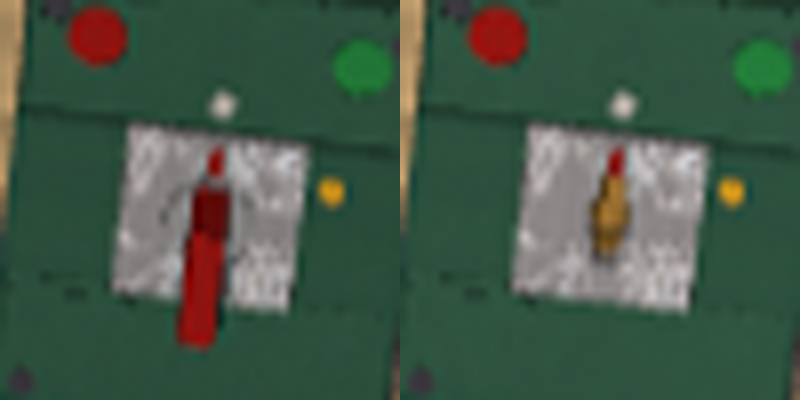

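The pointer tip is at (617,158) on the right and (217,158) on the left: the same place as before, aimed at the white dot. I hand in.

```bash
python3 -c "
from plant import manip
print(manip.finish_job(), manip.state()['time_s'])"
```

```text
the job is handed in; nothing more can be done
the job is handed in; nothing more can be done
```

The job is handed in at about 14.5 s of the 51 s allowed; the hand-in gives no verdict. I turned the red-headed key clockwise to its stop, turned it back to home, drew it out and laid it in the blue tray.

- **Clockwise stop:** the turning moment rose to 0.53 N m at about 79° from the grasp angle.
- **Return to home:** I turned back until the lower stop was felt (-0.40 N m), then centred the key in its play. It lifted out with almost no force.
- **Last pictures:** the key lies in the tray, with its origin at about (0.517, 0.267, 0.018). It appears to rest on the edge of its head rather than flat. The lock pointer is where it was at the start, aimed at the white dot. The oil bottle, tape measure and offcut have not moved, and the gripper was clear of everything.
- **Slip on the approach:** I typed one sideways shift with the wrong sign, about 3 mm off. I corrected it before gripping, and nothing was touched.

No check failed.

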